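# Make up the coil stand and the volume control

## Robot

A 7-joint arm with a two-finger parallel gripper is mounted at the origin on the work surface. World frame = base frame: x ahead of the robot, y to its left, z up, the work surface at z = 0. Lengths are in mm, angles in degrees, forces in N, time in s.
With the tool pointing down it reaches from about 400 to 900 mm from the base axis. Payload 5.5 kg.
Tool frame: the origin (TCP) lies between the finger pads; the fingertips stand bot.tip_reach ahead of it and the grasp point (between the pads) is the TCP (bot.tip_reach is the distance from the TCP to the fingertips, in mm); x points along the fingers, y is the direction in which the jaws open and shut, and the axes are right-handed (so a half turn about x gives the same grasp; the last joint's range is limited). The gripper opens to 85 mm and grips with 20 to 120 N. Pads are 22 mm wide; open, the fingers measure 114 mm over their backs; the gripper's body (76 mm by 85 mm) begins 54 mm behind the grasp point. The pads swing forward as they close: fully open they stand 13 mm farther back than shut.
Start: joints at [90.596, 28.699, -24.465, 88.831, 12.651, 65.22, -12.049], TCP at [162.608, -629.331, 250.31] pointing down, gripper open.
Joint ranges: [-164.97, 164.97], [-17.58, 116.51], [-87.97, 89.64], [11.32, 138.91], [-80.73, 260.73], [10.89, 115.49], [-147.41, 147.41]. Speed limits (degrees/s): [147.25, 147.25, 180, 180, 180, 180, 180].

## Interface

Orientations are given as a 3x3 rotation matrix whose columns are the frame's x, y, z axes.
In Python, from station import bot, capture, get_calibration, hand_in gives the robot as it stands. Calls block until the motion is done:
- bot.move_to(position, orientation): joint-space move of the TCP to a pose.
- bot.move_straight(position, rotation=None, max_speed=150, f_stop=None): straight line of the TCP; rotation=None keeps the orientation; max_speed is the mean speed in mm/s. With f_stop (N) it stops when the force on the tool has changed by that much, and returns True; else False.
- bot.goto_joints(angles): joint-space move.
- bot.gripper_to(opening, f_grip=None): opening from 0.0 (shut) to 1.0 (fully open); f_grip is the grip in N (None keeps the last); returns when the fingers have stopped.
- bot.hold(seconds).
- bot.ik(position, orientation): joint angles nearest the present ones, or None.
- capture(name): name is "scene" or "top" or "wrist"; returns (picture, depth): 420x560x3 uint8, red, green, blue; 420x560 float32, mm along the optical axis (not along the pixel's ray), 0 where there is no reading.
- get_calibration(name): a dict with "fx", "fy", "cx", "cy" (pixels), "position" and "attitude" of the camera in the world; the wrist camera has in their place "T_tool_cam" (4x4, takes a point from camera to tool coordinates, whose origin is the TCP and whose axes are the tool frame's). Camera axes: x right, y down, z forward; pixel columns grow to the right and rows downward; lengths in mm; the calibration is good to about 2 mm. A picture is of the moment at which its call begins: read the wrist's pose just before it. get_calibration takes no time and is no camera call.
A pose or a line that the arm cannot do raises bot.Unreachable and nothing moves.
- hand_in(): hands the job in, once; it reports no verdict.
Readings, each from a call of its own:
- bot.get_time_s(): time.
- bot.get_joint_pos(): joint angles.
- bot.get_joint_vel(): joint speeds.
- bot.get_joint_torque(): joint torques, N m.
- bot.get_tool_pos(): TCP position.
- bot.get_ee_rot(): TCP orientation.
- bot.get_contact_force(): force on the tool from outside, world axes, zero at the start.
- bot.get_wrist_torque(): the same for the moment, N m.
- bot.get_finger_gap(): opening from 0.0 (shut) to 1.0 (fully open).
Only numpy, scipy, OpenCV 4.12 (cv2) and the standard library are available. Lean on these libraries where they do the work, as an engineer would, in place of code of your own. Each camera call takes 0.05 s, during which the arm holds its last target. There are 200 camera calls.

## Task

Fit up the next radio's controls: on the steel coil stand slide the copper coil form over the spindle and then the brass thumbwheel on top of it; on the red radio front slide the small steel collar over the shaft and then the grey knob on top of it. Keep each part the same way up as it lies now, let each go fully down on what is below it, and leave the soldering-iron stand, the carton and the screwdriver where they are.

Things in the scene. Friction and masses are not known exactly. Their poses are not given: they have to be found in the camera images.
- coil_mid (a point): copper coil form: an upright spool, 34 mm across and 36 mm tall, copper winding between two thin brown flanges, with a 20 mm bore right through. Loose, stands on the bench. The point is its centre, 18 mm above its underside; z is up along the bore.
- wheel_mid (a point): brass thumbwheel: a flat disc with a finely toothed rim, 52 mm across and 12 mm thick, with a 20 mm bore right through. Loose, lies flat on the bench. The point is its centre, 6 mm above its underside; z is up along the bore.
- collar_mid (a point): small plain steel collar (a short tube), 30 mm across and 14 mm tall, with a 20 mm bore right through. Loose, stands on the bench. The point is its centre, 7 mm above its underside; z is up along the bore.
- knob_mid (a point): grey enamel volume knob: 40 mm across and 22 mm tall, closed top with a white pointer line; from its underside a 20 mm bore goes 18 mm deep. Loose, lies bore down on the bench. The point is its centre, 11 mm above its underside; z is up along the bore.
- stand_seat (a point): foot of the spindle on the coil stand: a dark steel base 75 x 75 mm, 12 mm thick, fixed to the bench, with an upright steel spindle 9 mm thick that rises 58 mm above the base, its top 6 mm tapered. The point is on the spindle's axis, on the top face of the base, 12 mm above the bench; z is up along the spindle.
- front_seat (a point): foot of the shaft on the red radio front: a red slab 90 x 150 mm, 20 mm thick, face up, fixed, black grille slots at one end, at the other an upright steel shaft 9 mm thick, 28 mm high, its top 6 mm tapered. The point is on the shaft's axis, on the face, 20 mm above the bench; z up, y along the long side away from the grille; the shaft is 42 mm in y and -8 mm in x from the middle of the front.
- iron_stand_mid (a point): bystander: steel soldering-iron stand, base 100 x 80 mm, 170 mm tall, a bent rod with a wire holder hanging from it; loose, 0.9 kg. The point is 80 mm above the bench over the middle of its base.
- carton_mid (a point): bystander: small cardboard carton 35 x 55 mm, 28 mm tall, loose on the bench. The point is its centre, 14 mm above the bench.
- driver_grip (a point): bystander: screwdriver lying on the bench to the robot's right of the targets. The point is the middle of its handle.

How it is judged (in metres and radians):
At the end, for the whole second after the job is handed in: Coil form on the stand's base, thumbwheel on it; collar on the radio front's face, knob on it: each within 9 mm of its spindle's or shaft's axis, within 5 mm of its full-down height, upright within 0.15 rad, let go and slower than 20 mm/s (horizontal distance between each of coil_mid, wheel_mid and stand_seat below 0.009 m and z of coil_mid in the frame of stand_seat between 0.013 and 0.023 m and angle between each of coil_mid, wheel_mid, collar_mid, knob_mid's own z axis and vertical below 0.15 rad and linear speed of each of coil, wheel, collar, knob below 0.02 m/s and z of wheel_mid in the frame of stand_seat between 0.037 and 0.047 m and horizontal distance between each of collar_mid, knob_mid and front_seat below 0.009 m and z of collar_mid in the frame of front_seat between 0.002 and 0.012 m and z of knob_mid in the frame of front_seat between 0.02 and 0.03 m); the robot touches nothing.
It fails at once if the soldering-iron stand is moved by more than 20 mm (distance of iron_stand_mid from where it was at the start of the episode above 0.02 m).
It fails at once if the carton is moved by more than 20 mm (distance of carton_mid from where it was at the start of the episode above 0.02 m).
It fails at once if the screwdriver is moved by more than 20 mm (distance of driver_grip from where it was at the start of the episode above 0.02 m).
It also fails if it takes over 112 s, if anything falls off the work surface, if the arm or the gripper's body presses on something with over 40 N, if the wrist force passes 120 N, or if a joint passes its speed limit or range.

## Working session

There is one attempt and no reset: what is moved stays moved. The work goes in short steps, each a Python script; the robot and the scene stay as the last script left them, time stands still between calls to the robot, and variables do not carry over. Pictures are saved under pics/ and viewed, about 12 in all and at most 16, crops included, and the job is handed in when it is done.

```bash
ls; mkdir -p pics; python3 - <<'E'
from station import bot,capture,get_calibration
import cv2,numpy as np
for n in("top","scene"):
    p,d=capture(n);cv2.imwrite(f"pics/{n}0.png",cv2.cvtColor(p,4));np.savez(f"{n}0.npz",p=p,d=d)
    print(get_calibration(n),(d==0).mean())
print(get_calibration("wrist"),bot.tip_reach,bot.get_ee_rot(),bot.get_time_s())
E
```

```text
pics
{'fx': 420.33950280835285, 'fy': 420.33950280835285, 'cx': 285.9572284516734, 'cy': 212.5064209750154, 'position': array([ 344.70335309,   13.06003282, 1062.43674683]), 'attitude': array([[ 6.15121886e-02, -9.72190429e-01,  2.25969070e-01],
       [-9.98106278e-01, -5.98401277e-02,  1.42484195e-02],
       [-3.30159077e-04, -2.26417599e-01, -9.74030267e-01]])} 0.003932823129251701
{'fx': 534.2753158139342, 'fy': 534.2753158139342, 'cx': 278.74033234952253, 'cy': 215.6459306058354, 'position': array([1362.02709558, -733.81363116,  982.57631375]), 'attitude': array([[ 0.68772199,  0.45329506, -0.56706441],
       [ 0.72586596, -0.4428313 ,  0.52632599],
       [-0.0125329 , -0.77357871, -0.63357628]])} 0.010008503401360544
{'fx': 325.84671472453863, 'fy': 325.84671472453863, 'cx': 282.2364592827824, 'cy': 212.400442930762, 'T_tool_cam': array([[ 2.18644828e-04, -2.66554834e-01,  9.63819730e-01,
        -1.22948472e+02],
       [ 9.99999976e-01,  3.75613659e-05, -2.16464400e-04,
         3.62294363e-01],
       [ 2.14972465e-05,  9.63819754e-01,  2.66554836e-01,
        -6.83382916e+01],
       [ 0.00000000e+00,  0.00000000e+00,  0.00000000e+00,
         1.00000000e+00]])} 19.0 [[-3.76125542e-04  2.50165375e-01 -9.68203049e-01]
 [ 1.80127085e-03 -9.68201377e-01 -2.50165642e-01]
 [-9.99998307e-01 -1.83808962e-03 -8.64503298e-05]] 0.1
```

View pics/top0.png

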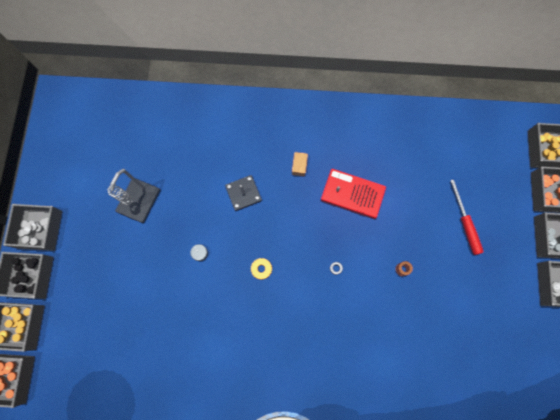

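View pics/scene0.png

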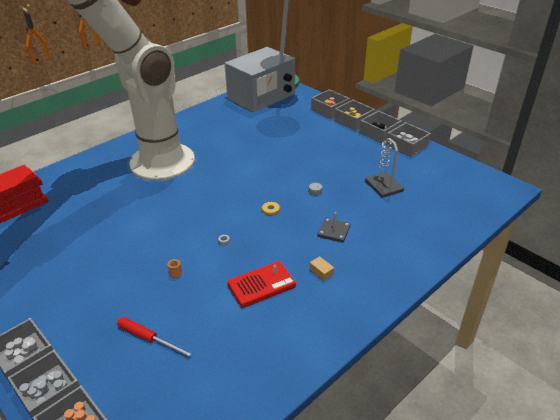

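Top view: knob (199,253), wheel (261,269), collar (336,268), coil (405,269), stand (243,193), radio (353,193) with its shaft at about (338,190), carton (300,163), iron stand (135,195).

```bash
cat > h.py <<'E'
import numpy as np,cv2
from station import bot,capture,get_calibration
def ray(cal,u,v,zp,R=None,t=None):
    """pixel -> world point on plane z=zp"""
    if R is None: R,t=cal["attitude"],cal["position"]
    d=R@np.array([(u-cal["cx"])/cal["fx"],(v-cal["cy"])/cal["fy"],1.])
    return t+d*(zp-t[2])/d[2]
def proj(cal,P,R,t):
    c=R.T@(np.asarray(P,float)-t);return np.array([cal["fx"]*c[0]/c[2]+cal["cx"],cal["fy"]*c[1]/c[2]+cal["cy"]])
def wcam():
    T=np.eye(4);T[:3,:3]=bot.get_ee_rot();T[:3,3]=bot.get_tool_pos()
    c=get_calibration("wrist");M=T@c["T_tool_cam"];return c,M[:3,:3],M[:3,3]
def blobs(p,amin=30):
    """non-blue connected regions on the bench"""
    hsv=cv2.cvtColor(p,cv2.COLOR_RGB2HSV)
    blue=cv2.inRange(hsv,(100,120,30),(125,255,255))
    m=cv2.morphologyEx(255-blue,cv2.MORPH_OPEN,np.ones((3,3),np.uint8))
    cs,_=cv2.findContours(m,cv2.RETR_EXTERNAL,cv2.CHAIN_APPROX_NONE)
    return [c for c in cs if cv2.contourArea(c)>amin]
def down(yaw):
    """tool pointing down, jaw axis at yaw degrees from world x"""
    a=np.radians(yaw);x=np.array([0,0,-1.]);y=np.array([np.cos(a),np.sin(a),0]);return np.c_[x,y,np.cross(x,y)]
E
python3 - <<'E'
from h import *
cal=get_calibration("top");p=np.load("top0.npz")["p"]
names=dict(knob=(199,253,22),wheel=(261,269,12),collar=(336,268,14),coil=(405,269,36),stand=(243,193,12),radio=(353,193,20),carton=(300,163,28),iron=(135,195,0),driver=(472,233,10))
bs=blobs(p)
for n,(u,v,h) in names.items():
    b=max(bs,key=lambda c:cv2.pointPolygonTest(c,(u,v),True))
    (cx,cy),wh,a=cv2.minAreaRect(b)
    P=ray(cal,cx,cy,h)
    box=[ray(cal,*q,h)[:2].round(0).tolist() for q in cv2.boxPoints(((cx,cy),wh,a))]
    print(n,(cx,cy),wh,P.round(1),box if n in("stand","radio") else "")
print("shaft",ray(cal,338,190,48))
for n,x,y in [("a",450,-230),]: 
  for yaw in(-75,-90,90,0): print(yaw,bot.ik(np.array([x,y,100]),down(yaw)))
E
```

```text
knob (198.5, 252.0) (16.0, 17.0) [472.1 239.2  22. ] 
wheel (261.0, 268.5) (21.0, 22.0) [441.8  81.6  12. ] 
collar (336.0, 268.0) (12.0, 12.0) [ 454.3 -104.4   14. ] 
coil (403.5, 268.0) (14.0, 17.0) [ 462.1 -265.8   36. ] 
stand (243.069580078125, 192.2809295654297) (27.856775283813477, 28.9337100982666) [635.3 142.8  12. ] [[653.0, 193.0], [686.0, 125.0], [617.0, 93.0], [586.0, 161.0]]
radio (353.3000183105469, 193.10000610351562) (60.71572494506836, 36.04996109008789) [ 648.4 -141.5   20. ] [[623.0, -54.0], [717.0, -79.0], [674.0, -230.0], [582.0, -202.0]]
carton (299.0, 163.5) (23.0, 16.0) [717.2   2.4  28. ] 
iron (130.0951690673828, 195.38409423828125) (47.70588302612305, 40.82352828979492) [612.1 439.    0. ] 
driver (465.2153015136719, 216.96719360351562) (79.1989517211914, 12.388185501098633) [ 605.4 -431.    10. ] 
shaft [645.92868064 -98.85500142  48.        ]
-75 [ 53.64352248  29.10183512 -36.20607538 115.70663282  24.96609484
  42.89455871 -72.79504408]
-90 [ 51.89273651  28.51344896 -33.97202673 115.76053367  23.30183165
  42.40172874 -86.37894859]
90 [ 67.87360635  36.92951266 -55.73730601 115.30517688  40.66214644
  49.64755148  79.2280132 ]
0 [ 62.16220103  32.95895609 -47.50410209 115.45772159  33.78195388
  46.17174464  -5.17838618]
```

```bash
python3 - <<'E'
from h import *
R=down(-90)
for n,x,y,z in [("front",652,-99,170),("stand",635,143,170),("wheel",442,82,130)]:
    t0=bot.get_time_s();bot.move_to(np.array([x,y,z]),R)
    c,Rc,tc=wcam();p,d=capture("wrist");cv2.imwrite(f"pics/w_{n}.png",cv2.cvtColor(p,4));np.savez(f"w_{n}.npz",p=p,d=d,R=Rc,t=tc)
    print(n,bot.get_time_s()-t0,bot.get_tool_pos().round(1),bot.get_joint_pos().round(0))
a=np.hstack([cv2.imread(f"pics/w_{n}.png") for n in("front","stand")]);cv2.imwrite("pics/w_fs.png",cv2.resize(a,(800,300)))
E
```

```text
front 2.6167 [ 651.9 -100.6  170. ] [  33.   38.  -39.   91.   26.   61. -103.]
stand 1.0083000000000002 [636.  139.5 169.7] [  13.   38.  -40.   92.   27.   60. -125.]
wheel 0.8916999999999997 [444.9  82.2 131. ] [  25.   23.  -45.  122.   23.   44. -125.]
```

View pics/w_fs.png

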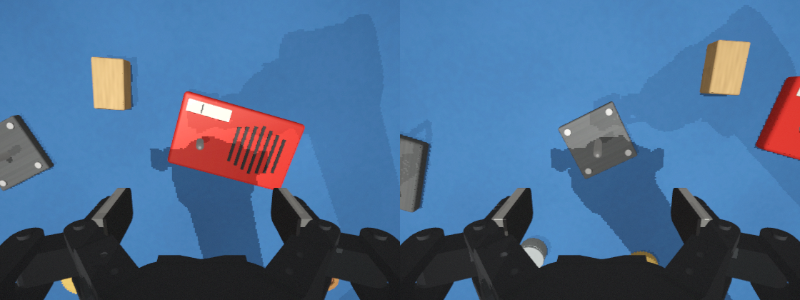

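View pics/w_wheel.png

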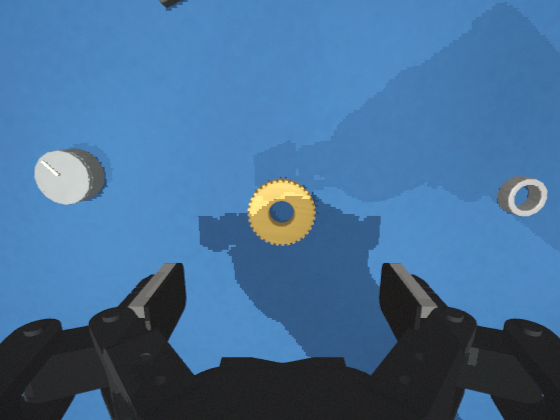

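The wrist views show the shaft tip at about (280,203), the spindle tip at about (280,210) and the wheel at (282,211), all near image centre and unoccluded. Next I measure with depth.

```bash
cat >> h.py <<'E'
def cloud(c,R,t,d):
    v,u=np.indices(d.shape);P=np.dstack([(u-c["cx"])/c["fx"]*d,(v-c["cy"])/c["fy"]*d,d])@R.T+t
    P[d<=0]=np.nan;return P
def topface(c,R,t,d,xy,h,r,tol=4):
    """centre of the circular face at height h near xy, from depth pixels then hull circle on the plane"""
    P=cloud(c,R,t,d);m=(abs(P[...,2]-h)<tol)&(np.hypot(P[...,0]-xy[0],P[...,1]-xy[1])<r)
    v,u=np.nonzero(m)
    if len(u)<5: return None
    Q=np.array([ray(c,a,b,h,R,t)[:2] for a,b in zip(u,v)],np.float32)
    return np.array(cv2.minEnclosingCircle(Q)[0]),cv2.minEnclosingCircle(Q)[1],Q.mean(0),len(u),np.median(P[m][:,2])
E
python3 - <<'E'
from h import *
c=get_calibration("wrist")
def L(n): f=np.load(f"w_{n}.npz");return c,f["R"],f["t"],f["d"]
for im,nm,xy,h,r,tol in [("front","shaft",(650,-99),45,20,5),("front","shaftlow",(650,-99),32,20,6),("stand","spin_top",(637,143),67,22,5),("stand","spin_low",(637,143),30,22,10),("wheel","wheel",(442,82),12,36,4),("wheel","knob",(472,239),22,30,4),("wheel","collar",(454,-104),14,25,3)]:
    print(nm,topface(*L(im),xy,h,r,tol))
f=np.load("w_front.npz");P=cloud(c,f["R"],f["t"],f["d"])
for im in("front","stand"):
    _,R,t,d=L(im);P=cloud(c,R,t,d);print(np.nanmedian(P[20:60,200:350,2]))
    H,lo=((652,-99),(20,)) if im=="front" else ((635,143),(12,))
    pr=np.load(f"w_{im}.npz")["p"]
    for b in blobs(pr,300):
        q=proj(c,[(648,-141,20),(636,143,12)][im=="stand"],R,t)
        if cv2.pointPolygonTest(b,tuple(map(float,q)),False)>0:
            bx=cv2.boxPoints(cv2.minAreaRect(b));W=np.array([ray(c,*k,lo[0],R,t)[:2] for k in bx]);print(im,W.round(1).tolist(),W.mean(0))
E
```

```text
shaft (array([658.4229126 , -98.92360687]), 4.404572486877441, array([658.33264, -98.98129], dtype=float32), 96, np.float64(44.0635884667078))
shaftlow (array([658.65209961, -99.06072998]), 4.441647052764893, array([660.5792  , -99.085396], dtype=float32), 35, np.float64(31.48037978594408))
spin_top (array([640.03308105, 144.06253052]), 4.334230899810791, array([640.04755, 144.05144], dtype=float32), 112, np.float64(66.28089016451658))
spin_low (array([640.58453369, 143.9901123 ]), 4.735173225402832, array([642.04584, 143.94124], dtype=float32), 57, np.float64(30.9408231701035))
wheel (array([445.59020996,  82.32298279]), 26.335609436035156, array([446.24905,  82.25576], dtype=float32), 2887, np.float64(11.302044488486672))
knob (array([475.16625977, 238.6361084 ]), 20.43232536315918, array([475.5172, 238.9608], dtype=float32), 2390, np.float64(21.350095552820747))
collar (array([ 458.58297729, -102.43289185]), 15.611907005310059, array([ 458.59528, -102.53914], dtype=float32), 718, np.float64(13.078115095729203))
-0.6822988348623369
front [[716.2, 127.7], [715.3, -325.6], [418.0, -392.4], [419.7, 196.8]] [567.30037967 -98.36248189]
-0.6880862745907166
stand [[656.8, 193.9], [689.3, 127.4], [623.3, 93.1], [586.5, 162.8]] [638.9547628  144.30363729]
```

```bash
cat >> h.py <<'E'
UP=180
def at(x,y,z,R,speed=None,f_stop=None):
    P=np.array([x,y,z],float)
    s=bot.move_straight(P,max_speed=speed,f_stop=f_stop) if speed else bot.move_to(P,R)
    return s
def pick(xy,z,R,op=1.0,look=None):
    """hover, optional look (h,r,tol), descend, grip, lift"""
    bot.gripper_to(op); at(*xy,130,R); bot.hold(.2)
    if look:
        c,Rc,tc=wcam();p,d=capture("wrist");f=topface(c,Rc,tc,d,xy,*look);print("look",f);xy=f[0]
    at(*xy,z,R,120); bot.hold(.2);print("at",bot.get_tool_pos().round(1))
    bot.gripper_to(0,f_grip=40);print("gap",bot.get_finger_gap()*85)
    at(*xy,UP,R,200);return xy
def place(xy,z,R,over,f=8):
    at(*xy,UP,R);bot.hold(.2)
    e=np.array(xy)-bot.get_tool_pos()[:2];print("err",e.round(2))
    c=np.array(xy)+e
    at(*c,z+over,R,120);bot.hold(.15);print("pre",bot.get_tool_pos().round(1))
    s=at(*c,z-3,R,25,f_stop=f);print("stop",s,bot.get_tool_pos().round(1),bot.get_contact_force().round(1))
def shot(n):
    c,Rc,tc=wcam();p,d=capture("wrist");cv2.imwrite(f"pics/{n}.png",cv2.cvtColor(p,4));np.savez(f"{n}.npz",p=p,d=d,R=Rc,t=tc);return c,Rc,tc,d
STAND=np.array([640.3,144.]);FRONT=np.array([658.5,-99.])
E
python3 - <<'E'
from h import *
R=down(-90);t0=bot.get_time_s()
pick((464,-264),22,R,look=(36,25,4))
shot("held_coil");print(bot.get_time_s()-t0)
E
```

```text
look (array([ 466.89984131, -270.32791138]), 16.77338409423828, array([ 467.07123, -270.124  ], dtype=float32), 1131, np.float64(35.2313497874604))
at [ 467.4 -270.7   22.8]
gap 31.948794194852013
4.558300000000001
```

View pics/held_coil.png

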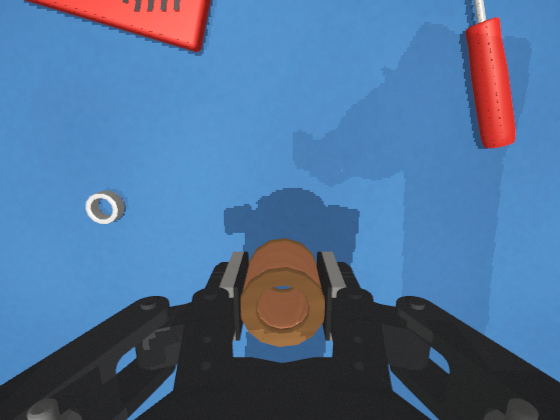

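The coil is held upright between the pads, with its bore at (283,305). I'll place it, correcting for the in-hand offset measured by depth.

```bash
cat >> h.py <<'E'
def held(h,r,tol=3):
    """offset of the held part's top face (h above TCP) from the TCP, xy"""
    bot.hold(.1);T=bot.get_tool_pos();c,Rc,tc=wcam();p,d=capture("wrist")
    f=topface(c,Rc,tc,d,T[:2],T[2]+h,r,tol);print("held",None if f is None else (f[0]-T[:2],f[1],f[3]));return f[0]-T[:2]
E
python3 - <<'E'
from h import *
R=down(-90);t0=bot.get_time_s()
o=held(13.2,22)
place(STAND-o,34.8,R,3)
bot.gripper_to(.75);bot.hold(.2)
at(*bot.get_tool_pos()[:2],UP,R,200)
at(*STAND,UP,R);bot.hold(.2);shot("coil_on")
f=np.load("coil_on.npz");print(topface(get_calibration("wrist"),f["R"],f["t"],f["d"],STAND,48,25,4),bot.get_time_s()-t0,bot.get_time_s())
E
```

```text
held (array([1.18775149, 0.17189899]), 21.541461944580078, 3915)
err [-0.34  1.82]
pre [639.4 145.7  38.7]
stop True [639.6 145.8  34.3] [-0.7 -0.7  5.6]
(array([639.41052246, 145.43403625]), 16.722618103027344, array([639.7392, 145.3592], dtype=float32), 868, np.float64(47.22492052072663)) 5.725 14.9
```

View pics/coil_on.png

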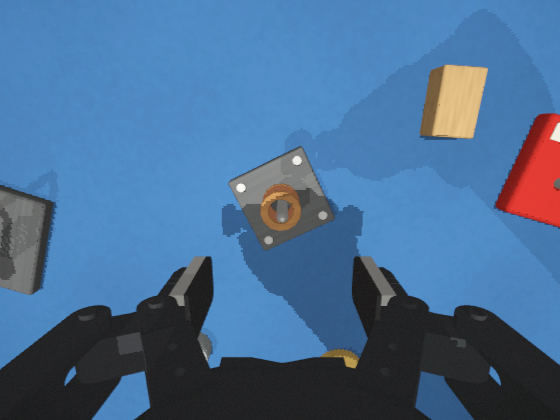

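Coil is seated: top measured at 47.2, 48 expected, about 1.5 mm off axis. Now the wheel.

```bash
sed -i 's/    c=np.array(xy)+e$/    c=np.array(xy)/' h.py
python3 - <<'E'
from h import *
R=down(-90);t0=bot.get_time_s()
pick((445.6,82.3),18,R,look=(12,36,4))
shot("held_wheel");print(bot.get_time_s()-t0)
E
```

```text
look (array([445.67321777,  82.16678619]), 26.337940216064453, array([446.25375 ,  82.278275], dtype=float32), 2870, np.float64(11.268180739743656))
at [446.2  82.1  18.6]
gap 48.916970527568736
4.191699999999999
```

View pics/held_wheel.png

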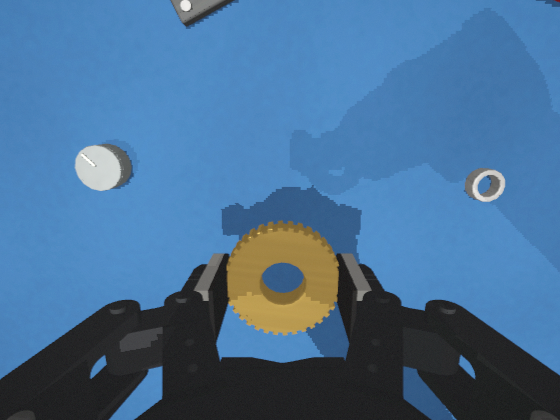

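Wheel is held level, bore at (283,283). Placing it, then the collar.

```bash
python3 - <<'E'
from h import *
R=down(-90);t0=bot.get_time_s()
place(STAND+[0,.5],66.6,R,26)
assert bot.get_tool_pos()[2]<69
bot.gripper_to(.95);bot.hold(.2)
at(*bot.get_tool_pos()[:2],UP,R,200);bot.hold(.2)
f=shot("wheel_on");print(topface(*f,STAND,60,36,4))
pick((458.6,-102.4),18.5,R,look=(14,25,3))
shot("held_collar");print(bot.get_time_s()-t0,bot.get_time_s())
a=np.hstack([cv2.imread(f"pics/{n}.png") for n in("wheel_on","held_collar")]);cv2.imwrite("pics/m1.png",cv2.resize(a,(800,300)))
E
```

```text
err [0.82 0.73]
pre [641.  144.8  93.8]
stop True [640.1 144.5  66.8] [-0.8 -0.4  5.7]
(array([639.88970947, 144.04417419]), 26.262155532836914, array([640.4881 , 144.11124], dtype=float32), 2949, np.float64(59.311099588130645))
look (array([ 458.48321533, -104.16066742]), 14.795246124267578, array([ 458.77322, -104.19974], dtype=float32), 622, np.float64(13.143166236008838))
at [ 459.  -104.4   19.1]
gap 28.42565295060672
9.133300000000002 28.225
```

View pics/m1.png

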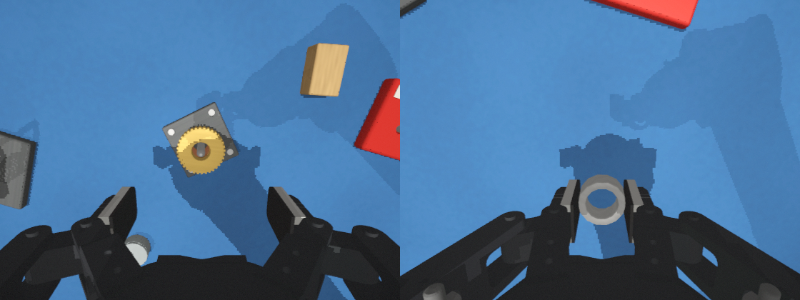

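Wheel is seated: 59.3 measured, 60 expected, under 1 mm off axis. Collar is held level. Re-measure the shaft while hovering, then place it.

```bash
python3 - <<'E'
from h import *
R=down(-90);t0=bot.get_time_s()
at(*FRONT,UP,R);bot.hold(.3);f=shot("hover_front");s=topface(*f,FRONT,45,18,5);print(s)
F=s[0].astype(float) if s and np.linalg.norm(s[0]-FRONT)<5 else FRONT
place(F,39.1,R,33)
assert bot.get_tool_pos()[2]<41.5
bot.gripper_to(.7);bot.hold(.2)
at(*bot.get_tool_pos()[:2],UP,R,200);bot.hold(.2)
f=shot("collar_on");print(topface(*f,F,34,25,3))
R=down(-60)
pick((475.2,238.6),20.5,R,look=(22,30,4))
shot("held_knob");print(bot.get_time_s()-t0,bot.get_time_s(),bot.get_joint_pos().round())
a=np.hstack([cv2.imread(f"pics/{n}.png") for n in("collar_on","held_knob")]);cv2.imwrite("pics/m2.png",cv2.resize(a,(800,300)))
E
```

```text
(array([658.40032959, -98.76725769]), 4.49206018447876, array([658.35535, -98.87545], dtype=float32), 91, np.float64(43.711497566446496))
err [-0.   -0.06]
pre [659.1 -98.8  73.2]
stop True [658.3 -98.8  39. ] [-0.8 -0.7  4.8]
(array([658.25927734, -98.99665833]), 14.81978988647461, array([658.44476, -98.93801], dtype=float32), 533, np.float64(33.12822216876975))
look (array([475.71640015, 240.76660156]), 19.76955223083496, array([475.8502 , 241.05104], dtype=float32), 2132, np.float64(21.368110262658746))
at [476.3 240.9  21.2]
gap 38.32080094977059
10.583300000000001 38.8083 [  17.   33.  -61.  109.   34.   59. -119.]
```

View pics/m2.png

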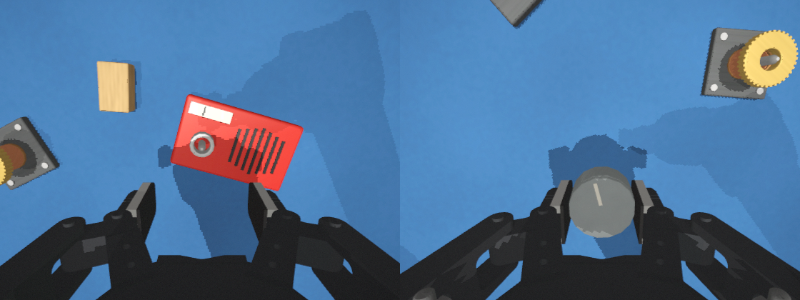

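Collar is seated (33.1 measured, 34 expected) and the knob is held level. Placing the knob.

```bash
python3 - <<'E'
from h import *
R=down(-60)
place(FRONT,55.2,R,20)
assert bot.get_tool_pos()[2]<57.5
bot.gripper_to(.85);bot.hold(.2)
at(*bot.get_tool_pos()[:2],UP,R,200);bot.hold(.2)
f=shot("knob_on");print(topface(*f,FRONT,56,30,4))
at(500,0,300,R);bot.hold(.5)
p,d=capture("scene");cv2.imwrite("pics/scene1.png",cv2.cvtColor(p,4));print(bot.get_time_s())
a=np.hstack([cv2.imread(f"pics/{n}.png") for n in("knob_on","scene1")]);cv2.imwrite("pics/m3.png",cv2.resize(a,(800,300)))
E
```

```text
err [ 0.02 -1.96]
pre [659.2 -99.   76.3]
stop True [658.2 -99.   54.9] [-0.7 -1.   5.6]
(array([658.34552002, -99.55162811]), 19.855871200561523, array([658.64    , -99.474655], dtype=float32), 1912, np.float64(55.35035693834402))
45.4833
```

View pics/m3.png

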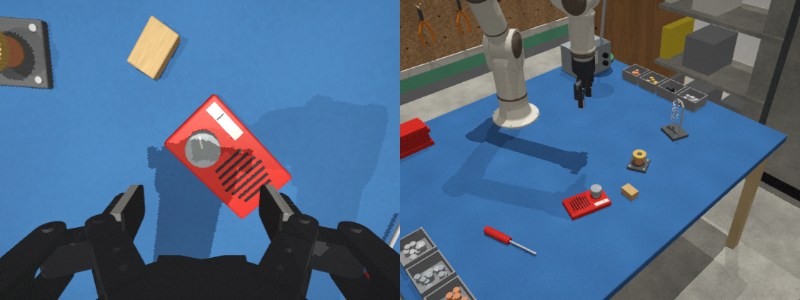

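The knob is down (55.4 measured, 56 expected), both stacks stand, the bystanders look unmoved and the arm is clear.

```bash
python3 -c "
from station import hand_in
print(hand_in())"
```

```text
the job is handed in; nothing more can be done
None
```

All four parts are fitted and the job is handed in, at about 45 s of the 112 s allowed. The coil form and then the thumbwheel are on the coil stand's spindle. The collar and then the knob are on the radio front's shaft.

My last wrist-depth checks, each taken just after placing the part:

| Part | Off axis (mm) | Top measured (mm) | Top expected (mm) |
|---|---|---|---|
| Coil form | about 1.7 | 47.2 | 48 |
| Thumbwheel | under 1 | 59.3 | 60 |
| Collar | under 1 | 33.1 | 34 |
| Knob | under 1 | 55.4 | 56 |

- **Depth bias:** the heights read about 0.7 mm low throughout, as they also do on the bare bench.
- **Coil and collar:** I did not measure either again after covering it. The part on top came down to its full-down height in both cases.
- **Bystanders:** the soldering-iron stand, carton and screwdriver look unmoved in the final picture; I judged that by eye and did not measure it.
- **Disagreements:** the first overhead-camera positions differed from the wrist camera by about 4–6 mm at the two seats, so I used the wrist values. One in-hand offset reading for the coil was contaminated by the fingers and caused part of its 1.7 mm offset, so I stopped using that check.

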